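# Prop open an amplifier cover for service

## Robot

A 6-joint arm with a two-finger parallel gripper is mounted at the origin on the work surface. World frame = base frame: x ahead of the robot, y to its left, z up, the work surface at z = 0. Lengths are in m, angles in rad, forces in N, time in s.
With the tool pointing down it reaches from about 0.275 to 0.85 m from the base axis. Payload 5.2 kg.
Tool frame: the origin (TCP) lies between the finger pads; the fingertips stand arm.tips_ahead ahead of it and the grasp point (between the pads) lies 5 mm behind it (arm.tips_ahead is the distance from the TCP to the fingertips, in m); x points along the fingers, y is the direction in which the jaws open and shut, and the axes are right-handed (so a half turn about x gives the same grasp; the last joint's range is limited). The gripper opens to 85 mm and grips with 20 to 120 N. Pads are 22 mm wide; open, the fingers measure 114 mm over their backs; the gripper's body (76 mm by 85 mm) begins 54 mm behind the grasp point. The pads swing forward as they close: fully open they stand 13 mm farther back than shut.
Start: joints at [0.943, 0.259, 1.535, -0, 1.348, -0.203], TCP at [0.227, 0.501, 0.245] pointing down, gripper open.
Joint ranges: [-3.14, 3.14], [-0.91, 2.08], [0.19, 2.58], [-1.22, 4.36], [0.22, 2.71], [-3.12, 3.12]. Speed limits (rad/s): [2.57, 2.57, 3.14, 3.14, 3.14, 3.14].

## Interface

Orientations are given as a unit quaternion [x, y, z, w].
In Python, from bench import arm gives the robot as it stands.
- The arm moves only by the tool arm_command, never from a script. Its argument "steps" is one flat list of numbers, 7 for each row, row after row: the turn, a rotation vector about the tool's x, y, z in rad, then the shift along the tool's x, y, z in mm, then the gripper's target within -1 to 1 (fully open at 1, half-way at 0, shut at -1). In form: [wx, wy, wz, dx, dy, dz, gripper, wx, wy, wz, dx, dy, dz, gripper, ...]. A call has 1 to 10 rows; each row shifts and turns the pose as measured when the row begins, along the tool's axes as they then stand; what a row does not reach is not made up. A row lasts 1/8 s, in which the tool goes at most 62.5 mm and 10.7 degrees, less where a joint would pass 70% of its speed; a pose out of reach is approached as far as the arm can. A call is refused whole if a number of a shift passes 62.5 or a number of a turn 0.188, either way. A call with a gripper value outside its range is refused whole. The fingers move at their own pace and stop on an object; "force" is the grip in N (left out, the last holds). Time passes only in rows, so rows that do not move let the fingers close. It gives the time, the measured TCP pose, the force and the opening at its end, in the units of the state.
- arm.read_state(): the state, without advancing time (a new reading comes with each control period).
- arm.snapshot(name): name is "scene" or "side" or "wrist"; returns (picture, depth): 420x560x3 uint8, red, green, blue; 420x560 float32, m along the optical axis (not along the pixel's ray), 0 where there is no reading.
- arm.camera_model(name): a dict with "vertical_fov" (degrees; the focal length in pixels is half the picture's height over the tangent of half this angle, whatever the lens; pixels are square), "cx", "cy" (the principal point, pixels), "R" (3x3) and "t" (3): a world point X has camera coordinates R X + t. Camera axes: x right, y down, z forward; pixel columns grow to the right and rows downward; lengths in m; the calibration is good to about 2 mm. The wrist camera is an equidistant fisheye: a pixel r from the principal point sees the ray r / f radians off the axis. A picture is of the moment at which its call begins: read the wrist's pose just before it. camera_model takes no time and is no camera call; for the wrist camera it gives the pose at the moment of the call.
- arm.finish_job(): hands the job in, once; it reports no verdict.
The state is a dict: "time_s": time; "q": joint angles; "joint_velocities": joint speeds; "tau": joint torques, N m; "position": TCP position; "orientation": TCP orientation; "ft_force": force on the tool from outside, world axes, zero at the start; "ft_torque": the same for the moment, N m; "finger_gap": finger opening in m.
Only numpy, scipy, OpenCV 4.12 (cv2) and the standard library are available. Lean on these libraries where they do the work, as an engineer would, in place of code of your own. Each camera call takes 0.05 s, during which the arm holds its last target.

## Task

Open the amplifier for service: lift its cover by the tab, swing the prop rod that hangs under the cover over to the holding plate, and set the rod's foot fully down into the hole so that the cover stands open on its rod. Do it gently, feeling for the hole without forcing the rod against the plate, and leave the things lying around where they are.

Things in the scene. Friction and masses are not known exactly. Their poses are not given: they have to be found in the camera images.
- case: Open-topped grey steel amplifier case, 300 (x) x 235 (y) x 105 mm high, walls 4 mm, fixed to the desk. Origin: centre of its underside; x, y along its sides, z up. Covered by the lid, which is hinged along the left (+y) rim and opens from the right (-y) side. All planes of motion of lid and rod are this frame's y-z plane.
- lid (a joint): Opening angle of the cover, rad: 0 closed, grows as its right edge rises, stop at 1.25. 4 mm sheet, 300 mm along the hinge, 230 mm from hinge to right edge, 0.4 to 0.6 kg. A damper (8 N m s/rad) resists quick lifting (about 10 N at the tab for 0.2 rad/s) and lets the cover, when let go, sink slowly (0.03 rad/s wide open, 0.07 nearly shut).
- lid_tab (a point): Grip point of the black lifting tab on the cover's right edge, 268 mm from the hinge line. The tab is 24 mm wide (case x), 8 mm thick, ends 283 mm from the hinge line; it points to the right when closed, up to the right as the cover opens. Axes as the cover: x along the hinge, y toward the hinge, z out of its upper face.
- lid_hinge (a point): Point on the hinge line level with the tab along the hinge (same case x); the hinge line runs along case x, at case y = +115 mm, z = 105 mm.
- rod: Steel prop rod, 8 mm thick, pivots under the cover. Origin: its pivot, 185 mm from the hinge line, 12 mm below the cover's underside, at case x = +50 mm. Rod y: along the rod to its foot; x: the pivot axis, parallel to the hinge. Cover closed: folded inside, foot toward the hinge; as the cover rises the foot drags on the floor inside until the rod hangs about plumb. It can swing far to the right.
- rod_tab (a point): Grip point of the finger tab on the rod: 105 mm from the pivot, 23 mm off the axis (rod -z: right side when hanging). 10 mm thick (case x), 18 mm along the rod, reaching 35 mm from the axis. Hanging, take it from above right, hand leaning 30 to 45 degrees to the right, fingers closing along case x; the rod can turn between them. Held here, the rod carries and can raise the cover.
- rod_foot (a point): Centre of the 10 mm ball at the foot of the rod, 186 mm from the pivot. On the plate's face it stands 5 mm above it; fully home 9 mm below it.
- sill: Bracket in the case, with its aluminium holding plate, 50 (x) x 86 (y) mm, one hole, 22 (x) x 13 (y) mm, 14 deep; plate spans y -44 to +42 from the hole. Origin: level with the plate's top face, case x +50, y -32, z 60 mm; axes as the case. Screwed through slots, setting unknown: the hole lies 4 to 36 mm to the right (-y) of this origin. Foot home: cover at 0.79 to 0.87 rad.
- driver_mid (a point): Screwdriver lying to the right of the case: leave alone. Origin in its middle.
- reel: Metal wire reel, 52 mm across, 36 mm high, standing behind the case: leave alone. Origin under its centre.
- meter: Black hand-held meter, 80 x 140 x 35 mm, lying left of the case: leave alone. Origin under its centre.

How it is judged:
On the way, in this order (a step that is already met when the one before it is completed fails the run):
1. the cover is lifted well open (value of joint lid above 0.72 rad), for 0.2 s.
2. the rod's foot is down in the hole of the holding plate (z of rod_foot in the frame of sill below -0.004 m and y of rod_foot in the frame of sill between -0.041 and 0.001 m and value of joint lid above 0.68 rad), for 0.3 s.
At the end, for the whole second after the job is handed in: The cover stands open (beyond 0.68 rad) and still (under 0.02 rad/s), with the centre of the rod's foot at least 6 mm below the holding plate's top face and 0 to 41 mm to the right (-y) of the bracket's origin, that is, down in the hole (z of rod_foot in the frame of sill below -0.006 m and y of rod_foot in the frame of sill between -0.041 and 0.001 m and value of joint lid above 0.68 rad and velocity of joint lid between -0.02 and 0.02 rad/s); the robot touches nothing.
It fails at once if the rod is forced against the holding plate or its bracket (over 20 N) (contact force between rod and sill above 20 N).
It fails at once if a bystander is moved more than 20 mm (distance of any of driver_mid, reel, meter from where it was at the start of the episode above 0.02 m).
It also fails if it takes over 72 s, if anything falls off the work surface, if the arm or the gripper's body presses on something with over 40 N, if the wrist force passes 120 N, or if a joint passes its speed limit or range.

## Working session

There is one attempt and no reset: what is moved stays moved. The work goes in short steps, Python scripts to look and compute and a tool call to move; the robot and the scene stay as the last step left them, time stands still between calls to the robot, and variables do not carry over. Pictures are saved under pics/ and viewed, and the job is handed in when it is done.

Besides the shell and the picture viewer there is one more tool, called after "Call:" as name(argument=value, ...), one argument or row to a line, values as JSON. arm_command: Moves the arm, as the interface text tells. Its arguments: {"type":"object","properties":{"steps":{"type":"array"},"force":{"type":"number"}},"required":["steps"]}

```bash
ls; mkdir -p pics; python3 - <<'E'
from bench import arm
import cv2,numpy as np
s=arm.read_state();print(s)
print([a for a in dir(arm) if a[0]!='_'], arm.tips_ahead)
for n in ['scene','side','wrist']:
    m=arm.camera_model(n);print(n,m)
    p,d=arm.snapshot(n)
    cv2.imwrite(f'pics/{n}0.png',p[:,:,::-1]);np.save(f'pics/{n}0.npy',d)
E
```

```text
pics
{'time_s': 0.0, 'q': array([ 9.43171814e-01,  2.59315923e-01,  1.53611316e+00,  2.26638811e-06,
        1.34796691e+00, -2.02840500e-01]), 'joint_velocities': array([-0.00051482, -0.00025526, -0.00047384, -0.00090036, -0.00133752,
       -0.00034405]), 'tau': array([-7.00888031e-04, -4.46026790e+01, -2.90582120e+01, -3.74932406e-04,
        1.17185511e-02, -5.15838465e-06]), 'position': array([0.22636316, 0.50070309, 0.24447716]), 'orientation': array([ 0.14847426,  0.69147532, -0.14964042,  0.69095949]), 'ft_force': array([-1.09345186,  0.69778847,  0.25161626]), 'ft_torque': array([-0.00645915,  0.04354028, -0.02110903]), 'finger_gap': 0.0852950263606293}
['IKError', 'camera_model', 'finish_job', 'read_state', 'snapshot', 'tips_ahead'] 0.014
scene {'vertical_fov': 47.34388383082566, 'cx': 272.5836836159337, 'cy': 210.36523386284196, 'R': array([[-0.40315002,  0.91501884,  0.0145114 ],
       [ 0.47327335,  0.22203996, -0.85247322],
       [-0.78325117, -0.33680674, -0.52256945]]), 't': array([ 0.21221637, -0.20675295,  1.60269028])}
side {'vertical_fov': 45.026664303826045, 'cx': 276.26361027163904, 'cy': 206.62872565588611, 'R': array([[ 0.92677981, -0.37535801,  0.01362186],
       [-0.1779924 , -0.47083092, -0.86408157],
       [ 0.33075353,  0.79838876, -0.50316746]]), 't': array([-0.55291807,  0.20949923,  0.90716976])}
wrist {'vertical_fov': 65.70646984690485, 'cx': 276.8180862794825, 'cy': 210.0610514026033, 'R': array([[ 0.41168853,  0.91132398, -0.00107717],
       [ 0.87827259, -0.39644164,  0.26734114],
       [ 0.24320735, -0.11100733, -0.96360135]]), 't': array([-0.54947392, -0.03509412,  0.37751888])}
```

View pics/scene0.png

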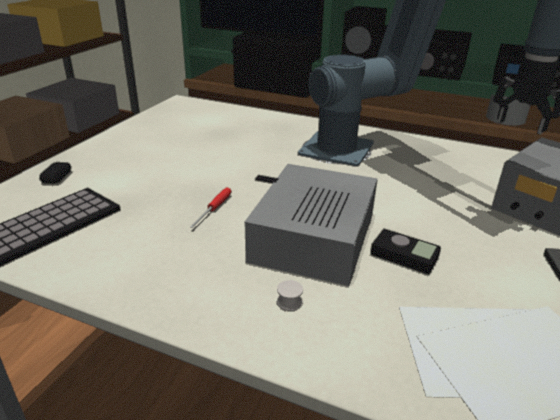

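View pics/side0.png

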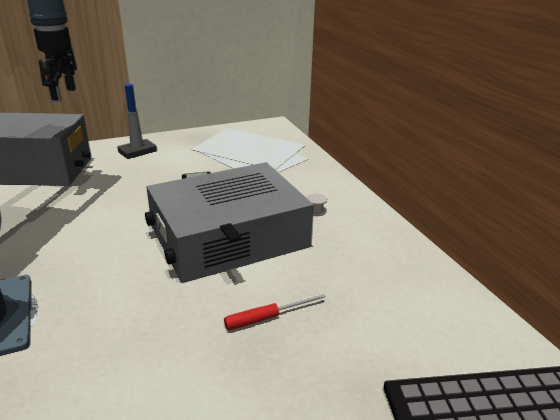

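View pics/wrist0.png

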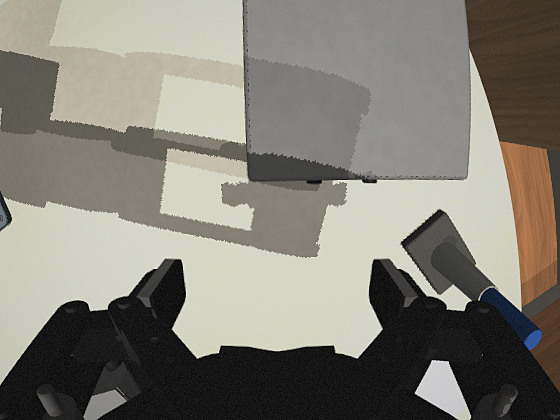

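```bash
cat > h.py <<'E'
import numpy as np,cv2
from scipy.spatial.transform import Rotation as Rot
def fl(m): return 210/np.tan(np.radians(m['vertical_fov']/2))
def cloud(m,d,fish=False):
    v,u=np.mgrid[0:420,0:560].astype(float); f=fl(m)
    a=(u-m['cx'])/f;b=(v-m['cy'])/f
    if fish:
        r=np.hypot(a,b)+1e-9;k=np.tan(r)/r;a=a*k;b=b*k
    P=np.stack([a*d,b*d,d],-1)-m['t']
    return P@m['R']
def rays(m,uv,fish=False):
    uv=np.atleast_2d(uv).astype(float);f=fl(m);a=(uv-[m['cx'],m['cy']])/f
    if fish:
        r=np.linalg.norm(a,axis=1,keepdims=True)+1e-9;a=a*np.tan(r)/r
    D=np.c_[a,np.ones(len(a))]@m['R']; return -m['R'].T@m['t'],D
def onplane(m,uv,z,fish=False):
    C,D=rays(m,uv,fish); return C+D*((z-C[2])/D[:,2])[:,None]
def proj(m,X):
    X=np.atleast_2d(X);c=X@m['R'].T+m['t'];return c[:,:2]/c[:,2:]*fl(m)+[m['cx'],m['cy']]
E
python3 - <<'E'
from h import *
from bench import arm
for n in ['scene','side']:
    m=arm.camera_model(n);d=np.load(f'pics/{n}0.npy');W=cloud(m,d)
    r=np.linalg.norm(W[...,:2],axis=2)
    k=((abs(W[...,2]-.109)<.012)&(d>0)&(r<0.9)&(r>.2)).astype(np.uint8)
    nn,l,st,c=cv2.connectedComponentsWithStats(k)
    for i in range(1,nn):
        if st[i,4]>500:
            p=W[l==i][:,:2].astype(np.float32);q=W[l==i]
            rc=cv2.minAreaRect(p);print(n,st[i],rc,np.median(q[:,2]));print(cv2.boxPoints(rc))
# corner rays
m=arm.camera_model('side');print(onplane(m,[[148,190],[267,167],[311,205],[176,228]],.109))
m=arm.camera_model('scene');print(onplane(m,[[251,214],[290,167],[378,180],[331,236]],.109))
E
python3 - <<'E'
import cv2
for n,(x,y,w,h) in {'scene':(230,150,170,140),'side':(130,150,210,160)}.items():
    i=cv2.imread(f'pics/{n}0.png')[y:y+h,x:x+w];cv2.imwrite(f'pics/{n}0c.png',cv2.resize(i,None,fx=3.6,fy=3.6,interpolation=cv2.INTER_NEAREST))
E
```

```text
scene [ 244  164  134   85 7516] ((0.5246833562850952, 0.08266473561525345), (0.30780306458473206, 0.28611764311790466), 5.025583744049072) 0.1083605798550794
[[ 0.35884142  0.21169174]
 [ 0.38390553 -0.07332599]
 [ 0.6905253  -0.04636227]
 [ 0.6654612   0.23865546]]
scene [500 168  60  30 578] ((0.22753502428531647, 0.5556619763374329), (0.1448611170053482, 0.01705952361226082), 67.05836486816406) 0.10957716981551521
[[0.191447   0.49228537]
 [0.20715715 0.48563564]
 [0.26362306 0.6190386 ]
 [0.2479129  0.6256883 ]]
side [  0 121  86  33 781] ((0.1788751780986786, 0.5479235053062439), (0.24202071130275726, 0.12528809905052185), 23.605262756347656) 0.1093025503020354
[[0.04290549 0.5568693 ]
 [0.09307501 0.44206458]
 [0.31484488 0.5389777 ]
 [0.26467535 0.6537824 ]]
side [ 147  162  167   81 8121] ((0.5250356793403625, 0.07989348471164703), (0.30327528715133667, 0.28880631923675537), 4.5854573249816895) 0.10847162529611497
[[ 0.36233893  0.21171163]
 [ 0.38542786 -0.07617028]
 [ 0.68773246 -0.05192466]
 [ 0.6646435   0.23595725]]
[[ 0.36396032  0.18545246  0.109     ]
 [ 0.65273821  0.2024686   0.109     ]
 [ 0.67344248 -0.00234332  0.109     ]
 [ 0.38789003  0.00973007  0.109     ]]
[[ 0.64919382  0.00132143  0.109     ]
 [ 0.40081665 -0.00800652  0.109     ]
 [ 0.37422339  0.21505983  0.109     ]
 [ 0.65618237  0.18467228  0.109     ]]
```

View pics/side0c.png

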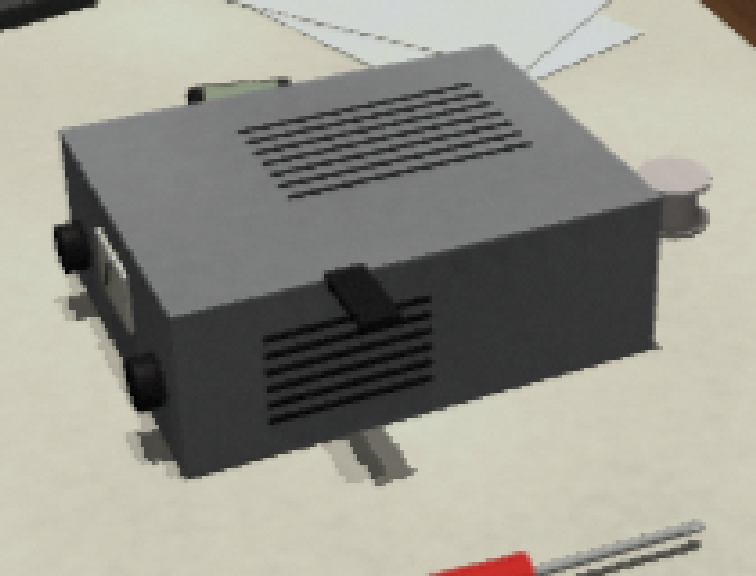

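View pics/scene0c.png

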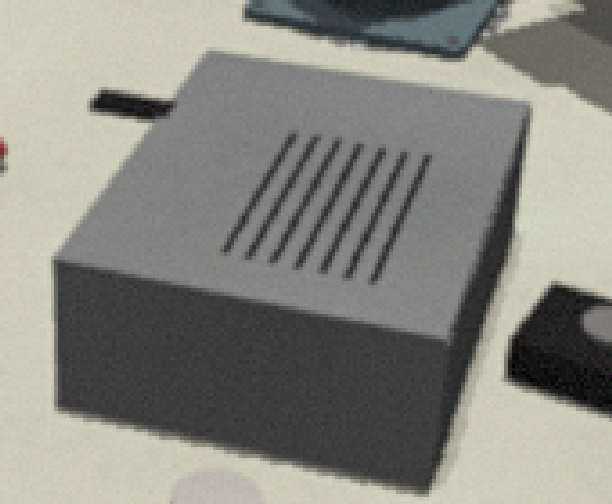

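```bash
python3 - <<'E'
from h import *
from bench import arm
s=arm.camera_model('side');c=arm.camera_model('scene')
A=np.array([[62,130],[495,45],[662,198],[175,318]])/3.6+[130,150]-.5+.14
B=np.array([[208,51],[530,103],[447,341],[55,260]])/3.6+[230,150]-.5+.14
a=onplane(s,A,.109);b=onplane(c,B,.109)
print(a.round(4));print(b.round(4))
# order: near-left,far-left,far-right,near-right (side)
b=b[[1,2,3,0]]
for P in(a,b,(a+b)/2):
    P=P[:,:2]
    ex=(P[1]-P[0]+P[2]-P[3])/2;ey=(P[0]-P[3]+P[1]-P[2])/2
    print('len',np.linalg.norm(ex),np.linalg.norm(ey),'yaw',np.arctan2(ex[1],ex[0]),np.arctan2(-ey[0],ey[1]),'mean',P.mean(0),P.std())
T=np.array([[325,272],[366,263],[403,312],[358,325]])/3.6+[130,150]
print(onplane(s,T,.107))
T=np.array([[100,92],[92,110],[172,100],[165,118]])/3.6+[230,150]
print(onplane(c,T,.107))
E
```

```text
[[ 0.365   0.2065  0.109 ]
 [ 0.663   0.2281  0.109 ]
 [ 0.6791 -0.0029  0.109 ]
 [ 0.3843 -0.0263  0.109 ]]
[[ 0.3863 -0.0211  0.109 ]
 [ 0.3662  0.2103  0.109 ]
 [ 0.665   0.2346  0.109 ]
 [ 0.6828  0.0034  0.109 ]]
len 0.2972610500546471 0.23255024981237782 yaw 0.07578687031495092 0.07610007586601215 mean [0.52286944 0.10135985] 0.24944632050904944
len 0.29859192192389816 0.23208740476759393 yaw 0.08184539785577982 0.08183591231447998 mean [0.52507987 0.10681478] 0.2482222841415203
len 0.29792511904502617 0.2323178718856456 yaw 0.07882290014084879 0.07896513722885068 mean [0.52397466 0.10408732] 0.24883324346466332
[[ 0.47180526 -0.00927272  0.107     ]
 [ 0.49565284 -0.00837945  0.107     ]
 [ 0.4990746  -0.06207896  0.107     ]
 [ 0.47307985 -0.06533829  0.107     ]]
[[ 0.476163   -0.06420949  0.107     ]
 [ 0.50250803 -0.05777701  0.107     ]
 [ 0.46573273 -0.01436064  0.107     ]
 [ 0.4917999  -0.00830703  0.107     ]]
```

```bash
cat >> h.py <<'E'
YAW=.079;O=np.array([.524,.104,0.])
Rc=Rot.from_euler('z',YAW).as_matrix()
def c2w(p): return O+Rc@np.asarray(p,float)
def w2c(p): return Rc.T@(np.asarray(p,float)-O)
def lid(th,r,up=0): # case y,z
    u=np.array([-np.cos(th),np.sin(th)]);n=np.array([np.sin(th),np.cos(th)])
    return np.array([.115,.105])+r*u+up*n
def tgt(lean,sgn=1):
    x=np.array([0,np.sin(lean),-np.cos(lean)]);y=np.array([sgn,0,0.]);z=np.cross(x,y)
    return Rc@np.stack([x,y,z],1)
def delta(s,p,R):
    R0=Rot.from_quat(s['orientation']).as_matrix()
    w=Rot.from_matrix(R0.T@R).as_rotvec();d=R0.T@(np.asarray(p)-s['position'])*1000
    return w.round(3),d.round(1)
E
python3 - <<'E'
from h import *
from bench import arm
s=arm.read_state();R0=Rot.from_quat(s['orientation']).as_matrix();print(R0.round(3))
for n in (1,-1):
    print(delta(s,c2w([-.049,-.153,.107]),tgt(np.radians(40),n)), c2w([-.049,-.153,.107]))
m=arm.camera_model('wrist');C=-m['R'].T@m['t'];print('cam in tool',R0.T@(C-s['position']),(m['R']@R0).round(3))
c=arm.camera_model('scene');sd=arm.camera_model('side')
p,d=np.array(cv2.imread('pics/side0.png')),0
r=(p[...,2]>130)&(p[...,1]<60)&(p[...,0]<60)
v,u=np.nonzero(r);print(onplane(sd,[[u.mean(),v.mean()],[u.min(),v.max()],[325,296]],.01))
E
```

```text
[[-0.001  0.412  0.911]
 [-0.001  0.911 -0.412]
 [-1.    -0.001 -0.   ]]
(array([1.021, 0.63 , 0.373]), array([ 138.1, -396.4,  465.7])) [ 0.48722726 -0.05238979  0.107     ]
(array([-1.976, -0.426,  0.72 ]), array([ 138.1, -396.4,  465.7])) [ 0.48722726 -0.05238979  0.107     ]
cam in tool [-1.27995505e-01  8.21058139e-05 -6.72950328e-02] [[-0.001  1.    -0.   ]
 [-0.268  0.     0.964]
 [ 0.964  0.001  0.268]]
[[ 0.47754998 -0.17138446  0.01      ]
 [ 0.4253166  -0.18023838  0.01      ]
 [ 0.62674087 -0.17394623  0.01      ]]
```

```bash
cat >> h.py <<'E'
def plan(s,wps):
    """wps: list of (p,R,nrows); prints body-frame rows"""
    R=Rot.from_quat(s['orientation']);p=np.array(s['position'])
    for (pt,Rt,n) in wps:
        Rt=Rot.from_matrix(Rt);w=(R.inv()*Rt).as_rotvec();p0=p.copy();
        for i in range(n):
            d=R.inv().apply((np.asarray(pt)-p0)/n)*1000
            print((w/n).round(3).tolist(),d.round(0).tolist())
            p=p+(np.asarray(pt)-p0)/n;R=R*Rot.from_rotvec(w/n)
def st(s):
    p=w2c(s['position']);R=Rc.T@Rot.from_quat(s['orientation']).as_matrix()
    print('t',round(s['time_s'],2),'case mm',(p*1000).round(1),'x',R[:,0].round(3),'y',R[:,1].round(3),'lean',np.degrees(np.arctan2(R[1,0],-R[2,0])).round(1),'F',(Rc.T@s['ft_force']).round(1),'gap',round(s['finger_gap']*1000,1),'q',s['q'].round(2))
E
python3 - <<'E'
from h import *
from bench import arm
s=arm.read_state();R=tgt(np.radians(42),1)
g=c2w([-.049,-.153,.106]);print(g-R[:,0]*.075)
plan(s,[(g-R[:,0]*.075,R,14),(g+R[:,0]*.005,R,4)])
E
```

```text
[ 0.49118773 -0.10241806  0.16173586]
[0.073, 0.047, 0.028] [6.0, -31.0, 35.0]
[0.073, 0.047, 0.028] [3.0, -29.0, 37.0]
[0.073, 0.047, 0.028] [1.0, -26.0, 40.0]
[0.073, 0.047, 0.028] [-2.0, -23.0, 41.0]
[0.073, 0.047, 0.028] [-4.0, -20.0, 43.0]
[0.073, 0.047, 0.028] [-7.0, -17.0, 44.0]
[0.073, 0.047, 0.028] [-9.0, -13.0, 45.0]
[0.073, 0.047, 0.028] [-12.0, -10.0, 45.0]
[0.073, 0.047, 0.028] [-14.0, -6.0, 45.0]
[0.073, 0.047, 0.028] [-16.0, -3.0, 44.0]
[0.073, 0.047, 0.028] [-19.0, 1.0, 44.0]
[0.073, 0.047, 0.028] [-21.0, 5.0, 42.0]
[0.073, 0.047, 0.028] [-22.0, 8.0, 41.0]
[0.073, 0.047, 0.028] [-24.0, 12.0, 39.0]
[0.0, -0.0, 0.0] [20.0, -0.0, -0.0]
[0.0, -0.0, 0.0] [20.0, -0.0, -0.0]
[0.0, -0.0, 0.0] [20.0, -0.0, -0.0]
[0.0, -0.0, 0.0] [20.0, -0.0, -0.0]
```

Call:
arm_command(
  steps=[0.073, 0.047, 0.028, 2, -31, 35, 1, 0.073, 0.047, 0.028, 0, -29, 37, 1, 0.073, 0.047, 0.028, -2, -26, 40, 1, 0.073, 0.047, 0.028, -4, -23, 41, 1, 0.073, 0.047, 0.028, -6, -20, 43, 1, 0.073, 0.047, 0.028, -9, -17, 44, 1, 0.073, 0.047, 0.028, -12, -13, 45, 1, 0.073, 0.047, 0.028, -14, -10, 45, 1, 0.073, 0.047, 0.028, -16, -6, 45, 1, 0.073, 0.047, 0.028, -18, -3, 44, 1],
  force=40,
)

```text
time_s: 1.4
position: [0.4187, 0.0552, 0.2045]
orientation: [0.513, 0.703, -0.249, 0.425]
ft_force: [1.2, 0.2, 0.6]
finger_gap: 0.0857
```

```bash
cat > a.py <<'E'
from h import *
from bench import arm
s=arm.read_state();st(s);R=tgt(np.radians(42),1)
g=c2w([-.049,-.153,.106])
plan(s,[(g-R[:,0]*.075,R,8)])
E
python3 a.py
```

```text
t 1.4 case mm [-108.8  -40.3  204.5] x [-0.072  0.517 -0.853] y [0.958 0.275 0.086] lean 31.2 F [1.2 0.1 0.6] gap 85.7 q [-0.49  0.21  1.85  0.41  1.48 -0.99]
[0.034, 0.022, 0.012] [-7.0, 1.0, 21.0]
[0.034, 0.022, 0.012] [-7.0, 2.0, 21.0]
[0.034, 0.022, 0.012] [-7.0, 3.0, 21.0]
[0.034, 0.022, 0.012] [-8.0, 4.0, 21.0]
[0.034, 0.022, 0.012] [-8.0, 4.0, 20.0]
[0.034, 0.022, 0.012] [-9.0, 5.0, 20.0]
[0.034, 0.022, 0.012] [-9.0, 6.0, 20.0]
[0.034, 0.022, 0.012] [-9.0, 7.0, 19.0]
```

Call:
arm_command(
  steps=[0.055, 0.035, 0.019, -11, 2, 34, 1, 0.055, 0.035, 0.019, -11, 4, 33, 1, 0.055, 0.035, 0.019, -12, 6, 33, 1, 0.055, 0.035, 0.019, -14, 9, 32, 1, 0.055, 0.035, 0.019, -15, 10, 31, 1, 0, 0, 0, 0, 0, 0, 1],
)

```text
time_s: 2.15
position: [0.4944, -0.1125, 0.1579]
orientation: [0.625, 0.668, -0.279, 0.293]
ft_force: [-0.6, -0.7, 0.4]
finger_gap: 0.0855
```

```bash
python3 a.py; python3 - <<'E'
from h import *
from bench import arm
p,d=arm.snapshot('wrist');cv2.imwrite('pics/w1.png',p[:,:,::-1])
E
```

```text
t 2.15 case mm [ -46.6 -213.5  157.9] x [ 0.006  0.672 -0.74 ] y [ 1.    -0.015 -0.007] lean 42.3 F [-0.7 -0.6  0.4] gap 85.5 q [-0.77  0.53  1.58  0.47  1.61 -0.95]
[-0.002, -0.001, -0.001] [1.0, -0.0, -1.0]
[-0.002, -0.001, -0.001] [1.0, -0.0, -1.0]
[-0.002, -0.001, -0.001] [1.0, -0.0, -1.0]
[-0.002, -0.001, -0.001] [1.0, -0.0, -1.0]
[-0.002, -0.001, -0.001] [1.0, -0.0, -1.0]
[-0.002, -0.001, -0.001] [1.0, -0.0, -1.0]
[-0.002, -0.001, -0.001] [1.0, -0.0, -1.0]
[-0.002, -0.001, -0.001] [1.0, -0.0, -1.0]
```

View pics/w1.png

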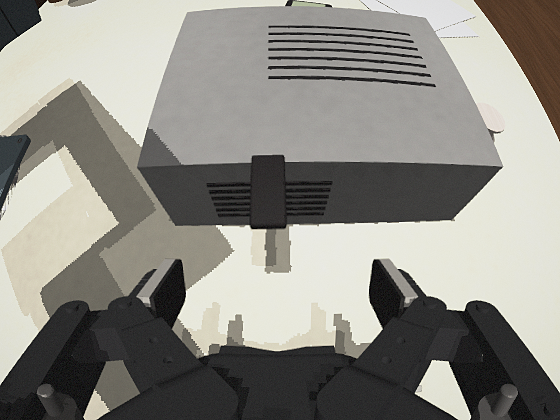

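```bash
python3 - <<'E'
from h import *
from bench import arm
m=arm.camera_model('wrist')
P=onplane(m,[[139,166],[501,166],[252,155],[286,155],[250,224],[287,224]],.109,True)
for p in P: print(p.round(4),(w2c(p)*1000).round(1))
E
```

```text
[ 0.3835 -0.0213  0.109 ] [-149.9 -113.8  109. ]
[0.6783 0.002  0.109 ] [ 145.7 -113.9  109. ]
[ 0.4694 -0.0086  0.109 ] [ -63.3 -108.   109. ]
[ 0.4939 -0.0072  0.109 ] [ -38.8 -108.5  109. ]
[ 0.4737 -0.0631  0.109 ] [ -63.3 -162.6  109. ]
[ 0.4974 -0.0616  0.109 ] [ -39.6 -163.   109. ]
```

Call:
arm_command(
  steps=[0, 0, 0, 20, -2, -3, 1, 0, 0, 0, 22, -2, -3, 1, 0, 0, 0, 22, 0, -2, 1, 0, 0, 0, 22, 0, 0, 1, 0, 0, 0, 4, 0, 0, 0, 0, 0, 0, 0, 0, 0, -0.5, 0, 0, 0, 0, 0, 0, -1, 0, 0, 0, 0, 0, 0, -1, 0, 0, 0, 0, 0, 0, -1],
  force=40,
)

```text
time_s: 3.32
position: [0.4832, -0.0388, 0.0996]
orientation: [0.621, 0.67, -0.277, 0.297]
ft_force: [0.5, 3.3, -3.3]
finger_gap: 0.0229
```

```bash
sed -i 's/O=np.array(\[.524,/O=np.array([.5225,/' h.py; python3 a.py|head -1; python3 - <<'E'
from h import *
from bench import arm
p,d=arm.snapshot('wrist');cv2.imwrite('pics/w2.png',p[:,:,::-1])
E
```

```text
t 3.33 case mm [ -50.5 -139.2   99.6] x [ 0.001  0.67  -0.742] y [ 1.    -0.005 -0.003] lean 42.1 F [ 0.7  3.3 -3.3] gap 22.9 q [-0.69  0.54  1.75  0.51  1.43 -0.99]
```

View pics/w2.png

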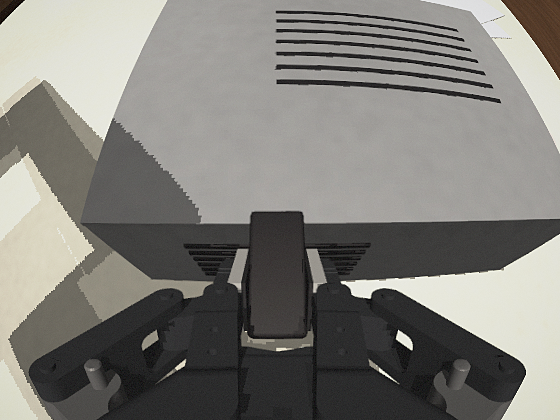

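```bash
cat > arc.py <<'E'
from h import *
from bench import arm
import sys
s=arm.read_state();st(s)
R=Rc.T@Rot.from_quat(s['orientation']).as_matrix()
g=w2c(s['position'])-.005*R[:,0]
rel=g[1:]-[.115,.105];r=np.hypot(*rel);th=np.arctan2(rel[1],-rel[0]);print('r',r,'th',th)
dt=float(sys.argv[1]);r0=.2576
for i in range(int(sys.argv[2])):
    a=th+dt*i;b=a+dt
    ra=r+(r0-r)*i/10;rb=r+(r0-r)*min(1,(i+1)/10)
    d=np.array([0,-rb*np.cos(b)+ra*np.cos(a),rb*np.sin(b)-ra*np.sin(a)])
    print((R.T@d*1000).round(1))
E
python3 arc.py .0375 10
```

```text
t 3.38 case mm [ -50.5 -139.2   99.6] x [ 0.001  0.67  -0.742] y [ 1.    -0.005 -0.003] lean 42.1 F [ 0.3  1.9 -2.3] gap 23.5 q [-0.69  0.54  1.75  0.51  1.43 -0.99]
r 0.25757992783934935 th -0.006715982655594317
[-7.1 -0.  -6.6]
[-6.8 -0.  -6.8]
[-6.6 -0.  -7.1]
[-6.3 -0.  -7.3]
[-6.  -0.  -7.5]
[-5.7 -0.  -7.8]
[-5.4 -0.  -8. ]
[-5.1 -0.  -8.2]
[-4.8 -0.  -8.4]
[-4.5 -0.  -8.5]
```

Call:
arm_command(
  steps=[0, 0, 0, -7, 0, -6.5, -1, 0, 0, 0, -7, 0, -7, -1, 0, 0, 0, -6.5, 0, -7, -1, 0, 0, 0, -6.5, 0, -7.5, -1, 0, 0, 0, -6, 0, -7.5, -1, 0, 0, 0, -5.5, 0, -8, -1, 0, 0, 0, -5.5, 0, -8, -1, 0, 0, 0, -5, 0, -8, -1, 0, 0, 0, -5, 0, -8.5, -1, 0, 0, 0, -4.5, 0, -8.5, -1],
  force=60,
)

```text
time_s: 4.62
position: [0.4818, -0.0217, 0.1919]
orientation: [0.62, 0.669, -0.282, 0.298]
ft_force: [1.7, 2.2, -14.9]
finger_gap: 0.023
```

```bash
python3 arc.py .0375 10; python3 - <<'E'
from h import *
from bench import arm
p,d=arm.snapshot('wrist');cv2.imwrite('pics/w3.png',p[:,:,::-1])
E
```

```text
t 4.62 case mm [ -50.5 -122.1  191.9] x [-0.002  0.663 -0.749] y [ 1.    -0.007 -0.008] lean 41.5 F [  1.9   2.  -14.9] gap 23.0 q [-0.66  0.4   1.7   0.51  1.58 -0.87]
r 0.2569461552819467 th 0.3606355862942643
[-4.4 -0.1 -8.6]
[-4.1 -0.1 -8.7]
[-3.7 -0.1 -8.9]
[-3.4 -0.1 -9. ]
[-3.1 -0.1 -9.1]
[-2.7 -0.1 -9.3]
[-2.4 -0.1 -9.4]
[-2.  -0.1 -9.4]
[-1.7 -0.1 -9.5]
[-1.3 -0.1 -9.6]
```

View pics/w3.png

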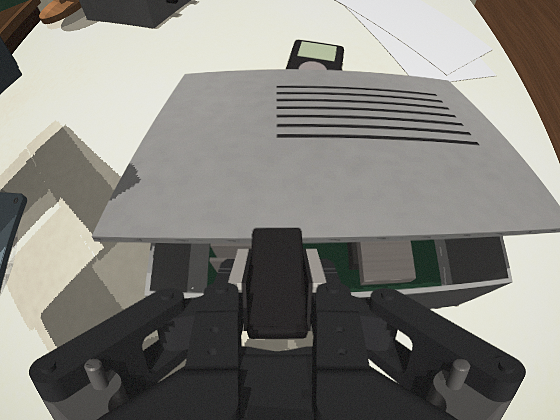

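Call:
arm_command(
  steps=[0, 0, 0, -4.5, 0, -8.5, -1, 0, 0, 0, -4, 0, -9, -1, 0, 0, 0, -4, 0, -9, -1, 0, 0, 0, -3.5, 0, -9, -1, 0, 0, 0, -3, 0, -9, -1, 0, 0, 0, -3, 0, -9.5, -1, 0, 0, 0, -2.5, 0, -9.5, -1, 0, 0, 0, -2, 0, -9.5, -1, 0, 0, 0, -1.5, 0, -9.5, -1, 0, 0, 0, -1, 0, -9.5, -1],
)

```text
time_s: 5.92
position: [0.4776, 0.0319, 0.2798]
orientation: [0.619, 0.669, -0.283, 0.297]
ft_force: [1.8, 2.2, -18.3]
finger_gap: 0.0233
```

```bash
python3 arc.py .0375 13
```

```text
t 5.92 case mm [-50.4 -68.3 279.8] x [-0.004  0.663 -0.748] y [ 1.    -0.007 -0.011] lean 41.6 F [  2.    2.  -18.3] gap 23.3 q [-0.58  0.27  1.65  0.55  1.7  -0.71]
r 0.25828243739330475 th 0.7630852455822744
[-0.5 -0.1 -9.7]
[-0.2 -0.1 -9.7]
[ 0.2 -0.1 -9.7]
[ 0.5 -0.1 -9.7]
[ 0.9 -0.1 -9.6]
[ 1.3 -0.1 -9.6]
[ 1.6 -0.1 -9.5]
[ 2.  -0.1 -9.5]
[ 2.3 -0.1 -9.4]
[ 2.7 -0.1 -9.3]
[ 3.  -0.1 -9.2]
[ 3.2 -0.1 -9.1]
[ 3.5 -0.1 -9. ]
```

Call:
arm_command(
  steps=[0, 0, 0, -0.5, 0, -9.5, -1, 0, 0, 0, 0, 0, -9.5, -1, 0, 0, 0, 0, 0, -9.5, -1, 0, 0, 0, 0.5, 0, -9.5, -1, 0, 0, 0, 1, 0, -9.5, -1, 0, 0, 0, 1.5, 0, -9.5, -1, 0, 0, 0, 1.5, 0, -9.5, -1, 0, 0, 0, 2, 0, -9.5, -1, 0, 0, 0, 2.5, 0, -9.5, -1, 0, 0, 0, 2.5, 0, -9, -1],
)

```text
time_s: 7.18
position: [0.4714, 0.1108, 0.3391]
orientation: [0.618, 0.668, -0.286, 0.299]
ft_force: [2.3, -4.9, -15.1]
finger_gap: 0.0225
```

```bash
python3 arc.py .0375 4; python3 - <<'E'
from h import *
from bench import arm
for n in ['side','wrist','scene']:
    p,d=arm.snapshot(n);cv2.imwrite(f'pics/{n}4.png',p[:,:,::-1]);np.save(f'pics/{n}4.npy',d)
i=cv2.imread('pics/side4.png')[90:270,130:350];cv2.imwrite('pics/side4c.png',cv2.resize(i,None,fx=3.3,fy=3.3))
E
```

```text
t 7.17 case mm [-50.4  10.9 339.1] x [-0.004  0.657 -0.754] y [ 1.    -0.008 -0.012] lean 41.1 F [  1.9  -5.1 -15.1] gap 22.5 q [-0.45  0.17  1.63  0.61  1.73 -0.53]
r 0.26103019619329243 th 1.1466320164935313
[ 3.3 -0.1 -9.2]
[ 3.7 -0.1 -9.1]
[ 4.  -0.1 -8.9]
[ 4.3 -0.1 -8.7]
```

View pics/side4c.png

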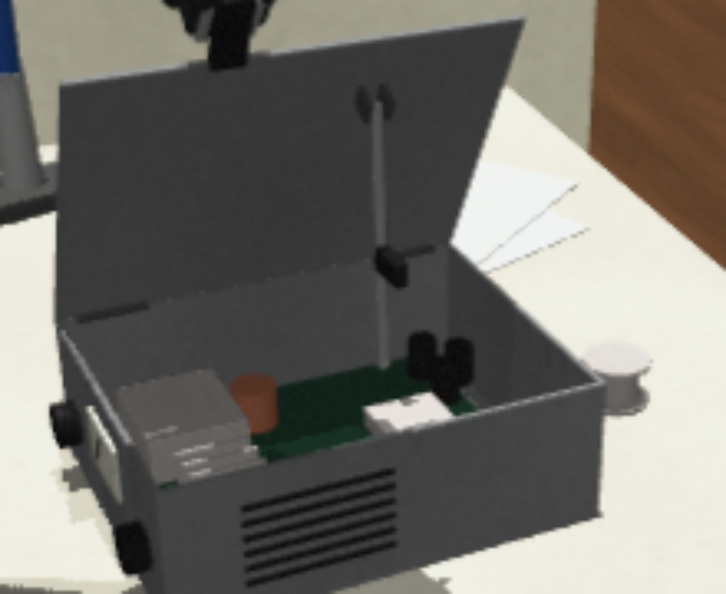

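View pics/wrist4.png

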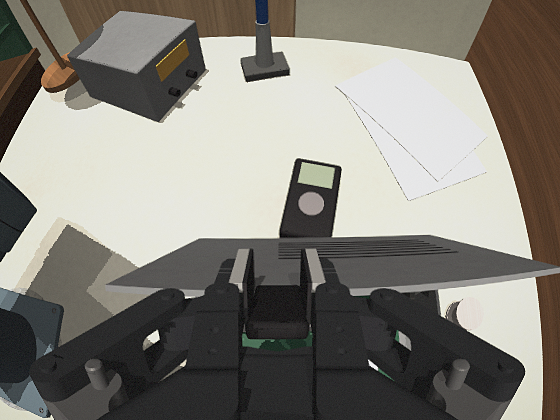

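```bash
python3 - <<'E'
import cv2
i=cv2.imread('pics/side4.png')[190:240,225:285];cv2.imwrite('pics/side4d.png',cv2.resize(i,None,fx=12,fy=12,interpolation=cv2.INTER_NEAREST))
E
```

```text
(no output)
```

View pics/side4d.png

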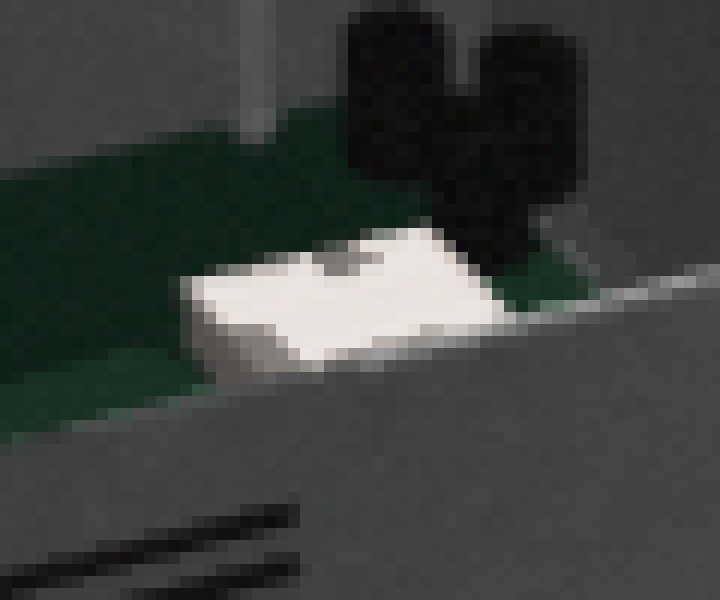

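```bash
python3 - <<'E'
from h import *
from bench import arm
m=arm.camera_model('side')
px=lambda *a:[[225+x/12-.5,190+y/12-.5] for x,y in a]
P=onplane(m,px((185,277),(438,225),(345,262),(385,335),(470,325),(330,355),(505,318)),.06)
for p in P: print(((w2c(p)+[0,.0027,0])*1000).round(1))
d=np.load('pics/side4.npy');W=cloud(m,d)
for u,v in((250,215),(258,213),(253,211.5)): print(w2c(W[int(v),u])*1000)
print(((w2c(onplane(m,[[130+62/3.3,90+330/3.3],[130+602/3.3,90+378/3.3]],.105)[1]))*1000))
E
```

```text
[24.9 -4.  60. ]
[75.9 -6.7 60. ]
[ 54.3 -11.7  60. ]
[ 50.1 -38.9  60. ]
[ 65.8 -42.3  60. ]
[ 38.  -40.9  60. ]
[ 72.7 -42.9  60. ]
[ 41.60012058 -24.82658715  59.28956511]
[ 62.10214443 -22.96735218  58.23668941]
[ 54.97806593 -11.44449398  59.08773596]
[ 149.45417776 -111.60559607  105.        ]
```

```bash
cat >> h.py <<'E'
def oncx(m,uv,x,fish=False):
    C,D=rays(m,uv,fish);n=Rc[:,0];k=((x-(C-O)@n)/(D@n))[:,None];P=C+D*k
    return np.array([w2c(p) for p in P])*1000
E
python3 - <<'E'
from h import *
from bench import arm
m=arm.camera_model('side');px=lambda *a:[[130+x/3.3,90+y/3.3] for x,y in a]
print(oncx(m,px((377,103),(381,250),(385,367),(391,265)),.05).round(1))
d=np.load('pics/side4.npy');W=cloud(m,d)
for x,y in((377,103),(380,200),(391,265),(384,360)):
    u,v=px((x,y))[0];print((w2c(W[round(v),round(u)])*1000).round(1),end=' ')
# lid angle by depth of underside
lm=W[110:160,155:235].reshape(-1,3);c=(lm-O)@Rc;c=c[c[:,1]<.2];A=np.polyfit(c[:,1],c[:,2],1);print('lid',A,np.arctan(-A[0]))
for th in (1.1,1.15,1.2): print(th,(lid(th,.185,-.012)*1000).round(1),(lid(th,.2680)*1000).round(1))
E
```

```text
[[ 50.   17.4 264. ]
 [ 50.   15.4 161.5]
 [ 50.   12.2  73.6]
 [ 50.   -0.9 157.7]]
[ 47.9  13.8 266.1] [ 48.   11.7 198.7] [ 45.8  -7.9 162.4] [49.3 14.2 78.5] lid [-0.60661758  0.26598759] 0.545271166803323
1.1 [ 20.4 264.4] [ -6.6 343.8]
1.15 [ 28.5 269. ] [  5.5 349.6]
1.2 [ 36.8 273.1] [ 17.9 354.8]
```

Call:
arm_command(
  steps=[0, 0, 0, 3.5, 0, -9, -1, 0, 0, 0, 3.5, 0, -9, -1, 0, 0, 0, 4, 0, -9, -1, 0, 0, 0, 2, 0, -4, -1, 0, 0, 0, 0, 0, 0, 0.5, 0, 0, 0, 0, 0, 0, 0.5, 0, 0, 0, -20, 0, 0, 0.3, 0, 0, 0, -40, 0, 10, 0.3],
)

```text
time_s: 8.32
position: [0.4709, 0.099, 0.3958]
orientation: [0.618, 0.672, -0.28, 0.298]
ft_force: [-0.1, -0.2, -0.2]
finger_gap: 0.0556
```

```bash
cat > rod.py <<'E'
from h import *
from bench import arm
import sys
s=arm.read_state();st(s)
n=sys.argv[1]
p,d=arm.snapshot('side');cv2.imwrite(f'pics/side{n}.png',p[:,:,::-1])
i=p[90:270,130:350,::-1];cv2.imwrite(f'pics/side{n}c.png',cv2.resize(i,None,fx=3.3,fy=3.3))
p,d=arm.snapshot('wrist');cv2.imwrite(f'pics/wrist{n}.png',p[:,:,::-1])
E
python3 rod.py 5
```

```text
t 8.32 case mm [-51.8  -1.  395.8] x [-0.007  0.665 -0.747] y [ 1.     0.001 -0.008] lean 41.7 F [-0.1 -0.2 -0.2] gap 55.6 q [-0.47  0.14  1.52  0.63  1.86 -0.49]
```

View pics/side5c.png

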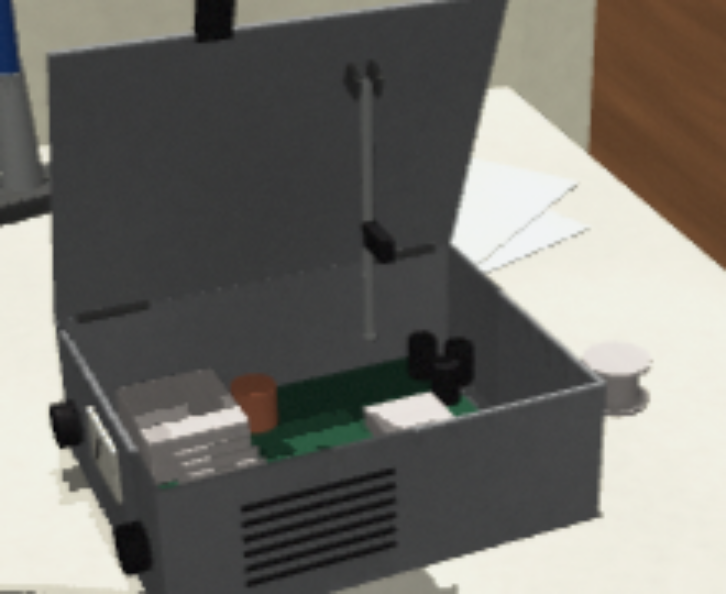

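```bash
cat > pre.py <<'E'
from h import *
from bench import arm
import sys
m=arm.camera_model('side');px=lambda *a:[[130+x/3.3,90+y/3.3] for x,y in a]
print((oncx(m,px((366,80),(369,335),(379,243)),.05)+[0,2.7,0]).round(1))
for th in (1.1,1.15,1.2,1.25): print(th,(lid(th,.185,-.012)*1000).round(1))
s=arm.read_state();R=tgt(np.radians(42),1)
tab=np.array([.05,.005,.162]);
xa=np.array([0,np.sin(.733),-np.cos(.733)])
plan(s,[(c2w([0,-.090,.34]),R,2),(c2w(tab-xa*.07),R,4)])
E
python3 pre.py
```

```text
[[ 50.   37.4 273.6]
 [ 50.   42.3  85.3]
 [ 50.   21.3 165.3]]
1.1 [ 20.4 264.4]
1.15 [ 28.5 269. ]
1.2 [ 36.8 273.1]
1.25 [ 45.3 276.8]
[-0.003, 0.004, 0.0] [-7.0, 25.0, 51.0]
[-0.003, 0.004, 0.0] [-7.0, 25.0, 51.0]
[0.0, 0.0, -0.0] [31.0, 12.0, 12.0]
[0.0, 0.0, -0.0] [31.0, 12.0, 12.0]
[0.0, 0.0, -0.0] [31.0, 12.0, 12.0]
[0.0, 0.0, -0.0] [31.0, 12.0, 12.0]
```

Call:
arm_command(
  steps=[0, 0, 0, -7, 25, 51, 1, 0, 0, 0, -7, 25, 51, 1, 0, 0, 0, 31, 13, 12, 1, 0, 0, 0, 31, 13, 12, 1, 0, 0, 0, 31, 12, 12, 1, 0, 0, 0, 31, 12, 12, 1, 0, 0, 0, 0, 0, 0, 1],
)

```text
time_s: 9.3
position: [0.5787, 0.0682, 0.2122]
orientation: [0.621, 0.67, -0.276, 0.299]
ft_force: [0.7, 0.2, -0.5]
finger_gap: 0.0857
```

```bash
python3 rod.py 6
```

```text
t 9.3 case mm [ 53.2 -40.1 212.2] x [ 0.003  0.669 -0.743] y [ 1.    -0.004  0.001] lean 42.0 F [ 0.7  0.1 -0.5] gap 85.7 q [-0.44  0.47  1.53  0.62  1.56 -0.66]
```

View pics/side6c.png

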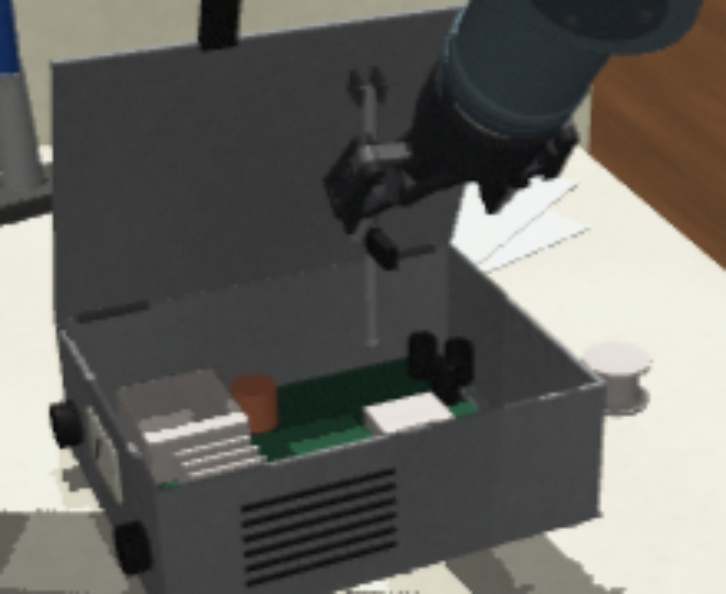

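View pics/wrist6.png

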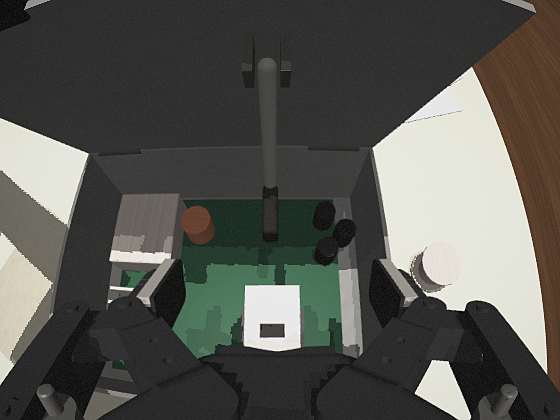

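```bash
python3 - <<'E'
from h import *
from bench import arm
w=arm.camera_model('wrist');m=arm.camera_model('side')
P=onplane(w,[[260,325],[285,325],[260,338],[285,338],[272.5,331.5],[244,287],[299,286]],.06,True)
for p in P: print('hole',(w2c(p)*1000).round(1))
def tri(a,b):
    C1,D1=rays(w,[a],True);C2,D2=rays(m,[b]);D1=D1[0];D2=D2[0]
    k=np.linalg.lstsq(np.stack([D1,-D2],1),C2-C1,rcond=None)[0]
    A,B=C1+k[0]*D1,C2+k[1]*D2
    print('tri',(w2c((A+B)/2)*1000).round(1),((A-B)*1000).round(1))
px=lambda x,y:[130+x/3.3,90+y/3.3]
tri([271,228],px(388,257)); tri([267,66],px(367,85))
# tab lateral at assumed plane: case y = ?
for th in (1.1,1.13,1.15,1.18,1.2): print(th,(lid(th,.185,-.012)*1000).round(1))
E
```

```text
hole [ 40.4 -45.6  60. ]
hole [ 62.7 -45.6  60. ]
hole [ 40.4 -57.5  60. ]
hole [ 62.6 -57.5  60. ]
hole [ 51.5 -51.5  60. ]
hole [ 25.2 -10.2  60. ]
hole [76.1 -9.3 60. ]
tri [ 51.2   6.6 160. ] [ 0.1 -0.  -0. ]
tri [ 50.   31.3 270.7] [ 1.2 -0.9 -1.3]
1.1 [ 20.4 264.4]
1.13 [ 25.2 267.2]
1.15 [ 28.5 269. ]
1.18 [ 33.4 271.5]
1.2 [ 36.8 273.1]
```

Call:
arm_command(
  steps=[0, 0, 0, 25, -2, -2, 1, 0, 0, 0, 25, 0, -2, 1, 0, 0, 0, 23, 0, 0, 1, 0, 0, 0, 3, 0, 0, 0, 0, 0, 0, 0, 0, 0, -0.5, 0, 0, 0, 0, 0, 0, -0.8, 0, 0, 0, 0, 0, 0, -1, 0, 0, 0, 0, 0, 0, -1],
  force=30,
)

```text
time_s: 10.4
position: [0.5712, 0.1169, 0.17]
orientation: [0.621, 0.669, -0.275, 0.303]
ft_force: [1.6, -2.0, -1.1]
finger_gap: 0.0091
```

```bash
python3 rod.py 7
```

```text
t 10.4 case mm [ 49.6   9.1 170. ] x [ 0.007  0.665 -0.747] y [1.    0.    0.009] lean 41.7 F [ 1.5 -2.1 -1.1] gap 9.1 q [-0.37  0.49  1.62  0.65  1.43 -0.68]
```

View pics/side7c.png

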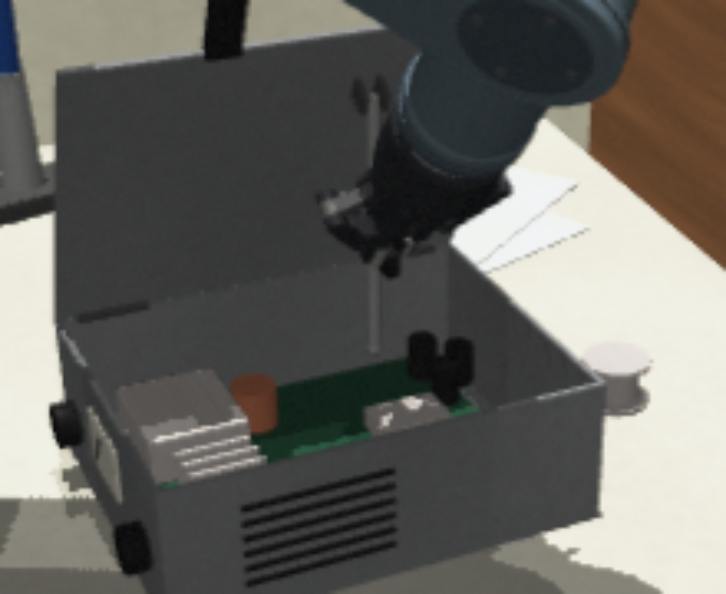

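View pics/wrist7.png

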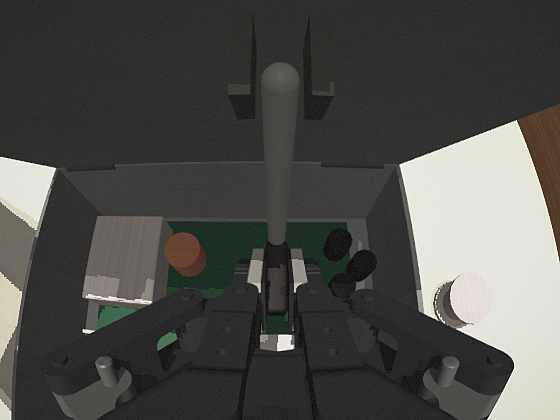

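```bash
cat > kin.py <<'E'
from h import *
from scipy.optimize import brentq,least_squares
def P(th): return lid(th,.185,-.012)
def th_for(T,D,g=1.0):
    f=lambda th: np.hypot(*(P(th)-T))-D
    ts=np.linspace(.5,1.25,301);v=[f(t) for t in ts]
    r=[brentq(f,ts[i],ts[i+1]) for i in range(300) if v[i]*v[i+1]<0]
    return r
def home(foot): # foot (y,z)
    f=lambda th: np.hypot(*(P(th)-foot))-.186
    ts=np.linspace(.5,1.25,301);v=[f(t) for t in ts]
    return [brentq(f,ts[i],ts[i+1]) for i in range(300) if v[i]*v[i+1]<0]
def axes(p,foot):
    d=(foot-p)/np.hypot(*(foot-p)); r=np.array([d[1],-d[0]]) # right side when hanging d=(0,-1)->r=(-1,0)
    return d,r
E
python3 - <<'E'
from kin import *
from bench import arm
m=arm.camera_model('side');px=lambda *a:[[130+x/3.3,90+y/3.3] for x,y in a]
print((oncx(m,px((372,96),(374,350),(390,267)),.05)+[0,2.7,0]).round(1))
for y in (-.0515,):
    for z in (.051,.065,.072,.08,.09):
        for t in home(np.array([y,z])):
            d,r=axes(P(t),np.array([y,z]));print(z,round(t,3),(P(t)*1000).round(1),'lean',np.degrees(np.arctan2(-d[0],-d[1])).round(1),((P(t)+.105*d+.023*r)*1000).round(1))
E
```

```text
[[ 50.   28.  266. ]
 [ 50.   33.9  77.5]
 [ 50.    3.5 155.5]]
0.051 0.834 [-18.2 234. ] lean 10.3 [-59.6 134.8]
0.065 0.924 [ -6.1 245.4] lean 14.1 [-54.  149.2]
0.072 0.968 [  0.3 250.6] lean 16.2 [-51.  156.2]
0.08 1.019 [  7.8 256.3] lean 18.6 [-47.5 164.1]
0.09 1.082 [ 17.5 262.7] lean 21.8 [-42.8 173.8]
```

```bash
cat >> kin.py <<'E'
def solve(T,a=.094,b=.024):
    D=np.hypot(a,b);out=[]
    for t in th_for(T,D):
        p=P(t);v=T-p
        # d,r with r=(d1,-d0): v=a d+b r
        al=np.arctan2(v[1],v[0]);off=np.arctan2(-b,a) # r is d rotated by -90
        ang=al-off;d=np.array([np.cos(ang),np.sin(ang)])
        out.append((t,p+.186*d,np.degrees(np.arctan2(-d[0],-d[1]))))
    return out
def Tfor(foot,a=.094,b=.024):
    o=[]
    for t in home(foot):
        d,r=axes(P(t),foot);o.append((t,P(t)+a*d+b*r))
    return o
E
python3 - <<'E'
from kin import *
for y in np.linspace(5.8,-45,6):
    print(round(y,1),[(round(t,3),(f*1000).round(1),round(l,1)) for t,f,l in solve(np.array([y,174])/1000)])
E
```

```text
5.8 [(1.145, array([31.9, 82.6]), np.float64(-1.3))]
-4.4 [(1.124, array([15. , 80.9]), np.float64(2.9))]
-14.5 [(1.101, array([-1.6, 79.8]), np.float64(6.8))]
-24.7 [(1.074, array([-18.1,  79.1]), np.float64(10.7))]
-34.8 [(1.046, array([-34.5,  78.9]), np.float64(14.4))]
-45.0 [(1.015, array([-50.9,  79.1]), np.float64(18.2))]
```

Call:
arm_command(
  steps=[0, 0, 0, -3.4, 0, 3.8, -1, 0, 0, 0, -3.4, 0, 3.8, -1, 0, 0, 0, -3.4, 0, 3.8, -1, 0, 0, 0, -3.4, 0, 3.8, -1, 0, 0, 0, -3.4, 0, 3.8, -1, 0, 0, 0, -3.4, 0, 3.8, -1, 0, 0, 0, -3.4, 0, 3.8, -1, 0, 0, 0, -3.4, 0, 3.8, -1],
)

```text
time_s: 11.5
position: [0.5746, 0.0744, 0.1706]
orientation: [0.621, 0.669, -0.274, 0.303]
ft_force: [-2.4, 4.3, -0.1]
finger_gap: 0.0092
```

```bash
python3 rod.py 8
```

```text
t 11.5 case mm [ 49.6 -33.6 170.6] x [ 0.006  0.666 -0.746] y [1.    0.001 0.009] lean 41.8 F [-2.1  4.4 -0.1] gap 9.2 q [-0.43  0.51  1.58  0.63  1.48 -0.72]
```

View pics/side8c.png

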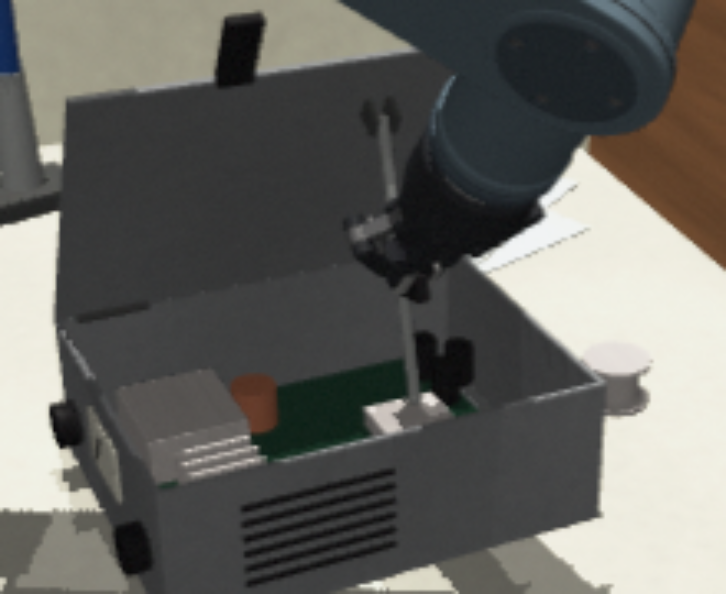

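View pics/wrist8.png

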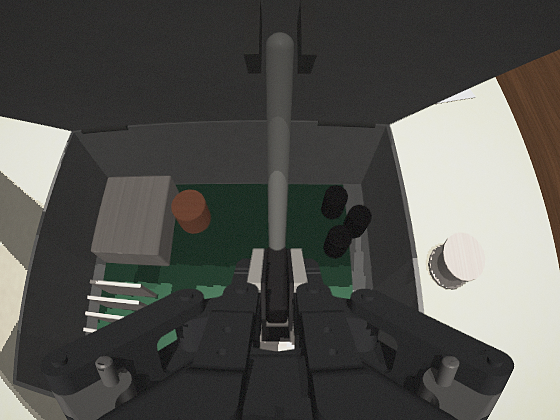

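```bash
python3 - <<'E'
import cv2
i=cv2.imread('pics/side8.png')[110:230,225:305];cv2.imwrite('pics/side8d.png',cv2.resize(i,None,fx=6,fy=5*6/5,interpolation=cv2.INTER_NEAREST))
E
python3 - <<'E'
from kin import *
from bench import arm
m=arm.camera_model('side');px=lambda *a:[[130+x/3.3,90+y/3.3] for x,y in a]
print((oncx(m,px((381,119),(412,403),(405,320)),.05)+[0,2.7,0]).round(1))
print(solve(np.array([-.0369,.1743])))
E
```

```text
[[ 50.   14.1 255.3]
 [ 50.  -29.9  68.8]
 [ 50.  -19.9 127.1]]
[(1.0410217868373255, array([-0.03814403,  0.07922922]), np.float64(15.37056129296088))]
```

View pics/side8d.png

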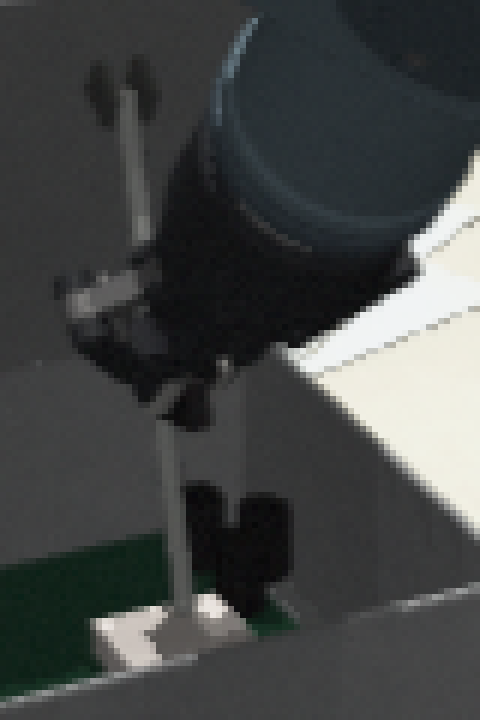

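```bash
cat > th.py <<'E'
from kin import *
from bench import arm
def lidth():
    s=arm.read_state();w=arm.camera_model('wrist');p,d=arm.snapshot('wrist')
    W=cloud(w,d,True);c=((W-O)@Rc)
    o=[]
    for (u0,u1) in((130,240),(320,440)):
        q=c[0:75,u0:u1][d[0:75,u0:u1]>0]
        q=q[(q[:,2]>.15)&(q[:,1]>-.1)&(q[:,1]<.15)]
        A=np.linalg.lstsq(np.c_[q[:,1],np.ones(len(q))],q[:,2],rcond=None)[0]
        o.append((len(q),np.arctan(-A[0]).round(3),((.105-A[1])/A[0]*1000).round(1)))
    m=arm.camera_model('side');p2,d2=arm.snapshot('side')
    W=cloud(m,d2);c=(W-O)@Rc
    q=c[130:165,160:225][d2[130:165,160:225]>0];q=q[(q[:,2]>.13)&(q[:,1]<.115)]
    if len(q)>50:
        A=np.linalg.lstsq(np.c_[q[:,1],np.ones(len(q))],q[:,2],rcond=None)[0]
        o.append(('side',len(q),np.arctan(-A[0]).round(3),((.105-A[1])/A[0]*1000).round(1)))
    return s,o,p,d,p2,d2
if __name__=='__main__':
    s,o,p,d,p2,d2=lidth();st(s);print('lid',o)
    cv2.imwrite('pics/wl.png',p[:,:,::-1]);cv2.imwrite('pics/sl.png',p2[:,:,::-1]);np.save('pics/wl.npy',d);np.save('pics/sl.npy',d2)
    T=w2c(s['position'])-.005*(Rc.T@Rot.from_quat(s['orientation']).as_matrix())[:,0];print('T',(T*1000).round(1));print(solve(T[1:]))
E
python3 th.py; python3 - <<'E'
from h import *
from bench import arm
m=arm.camera_model('side');d=np.load('pics/sl.npy');c=(cloud(m,d)-O)@Rc
for v in range(180,218,3):
    row=c[v,248:262];k=np.argmin(d[v,248:262]);print(v,248+k,(row[k]*1000).round(1))
E
```

```text
t 11.6 case mm [ 49.6 -34.4 170.1] x [ 0.006  0.665 -0.747] y [1.    0.    0.009] lean 41.7 F [-2.4  1.1 -3.6] gap 9.1 q [-0.43  0.51  1.58  0.62  1.48 -0.72]
lid [(8227, np.float64(1.017), np.float64(116.9)), (8968, np.float64(1.017), np.float64(116.9)), ('side', 2265, np.float64(1.016), np.float64(116.8))]
T [ 49.6 -37.7 173.8]
[(1.0359996067927546, array([-0.03901417,  0.07873334]), np.float64(15.402566164738127))]
180 258 [ 48.6 -53.2 158.7]
183 252 [ 47.1 -25.4 138.8]
186 253 [ 49.1 -26.  131.3]
189 253 [ 47.1 -30.5 126.6]
192 255 [ 51.4 -31.4 118.7]
195 254 [ 48.8 -31.6 111.9]
198 253 [ 45.2 -34.3 106.7]
201 254 [ 46.7 -36.1  99.8]
204 256 [ 51.  -37.   91.6]
207 256 [ 49.4 -40.5  86.3]
210 254 [ 44.9 -39.6  79.4]
213 248 [ 39.8 -17.8  61.1]
216 257 [ 52.8 -37.9  60.9]
```

```bash
sed -i 's/O=np.array(\[.5225,.104/O=np.array([.5225,.1053/' h.py; sed -i 's/a=.094,b=.024/a=.091,b=.025/' kin.py; python3 - <<'E'
from kin import *
from bench import arm
s=arm.read_state();st(s);R=Rc.T@Rot.from_quat(s['orientation']).as_matrix()
T=(w2c(s['position'])-.005*R[:,0]);print((T*1000).round(1),solve(T[1:]))
p=T[1:]
for f in ([-53,78],[-53,74],[-53,70],[-53,66],[-53,62],[-53,58],[-53,54],[-53,51]):
    t,q=Tfor(np.array(f)/1000)[-1];d=R.T@np.r_[0,q-p]*1000
    print(f,round(t,3),(q*1000).round(1),'step tool',d.round(1));p=q
E
```

```text
t 11.7 case mm [ 49.5 -35.5 169.9] x [ 0.006  0.665 -0.747] y [1.    0.    0.009] lean 41.7 F [-1.4  0.  -3.3] gap 8.9 q [-0.43  0.51  1.58  0.62  1.48 -0.72]
[ 49.5 -38.8 173.6] [(1.01609293069208, array([-0.03738663,  0.07540319]), np.float64(13.920838308576412))]
[-53, 78] 1.003 [-46.9 176. ] step tool [-7.2  0.   4.4]
[-53, 74] 0.978 [-48.9 172.2] step tool [ 1.5 -0.   4.1]
[-53, 70] 0.953 [-51.  168.2] step tool [ 1.6 -0.   4.1]
[-53, 66] 0.928 [-52.9 164.2] step tool [ 1.7 -0.   4.1]
[-53, 62] 0.902 [-54.9 160.2] step tool [ 1.7 -0.   4.1]
[-53, 58] 0.877 [-56.7 156.2] step tool [ 1.8 -0.   4.1]
[-53, 54] 0.852 [-58.6 152.1] step tool [ 1.8 -0.   4.1]
[-53, 51] 0.832 [-59.9 149. ] step tool [ 1.4 -0.   3. ]
```

Call:
arm_command(
  steps=[0, 0, 0, -3.5, 0, 2.2, -1, 0, 0, 0, -3.7, 0, 2.2, -1, 0, 0, 0, 0.5, 0, 1, -1],
)

```text
time_s: 12.08
position: [0.5753, 0.065, 0.1712]
orientation: [0.62, 0.669, -0.275, 0.303]
ft_force: [-1.6, 1.9, -1.0]
finger_gap: 0.0094
```

```bash
cat > foot.py <<'E'
from th import *
s,o,p,d,p2,d2=lidth();st(s);print('lid',o)
R=Rc.T@Rot.from_quat(s['orientation']).as_matrix()
T=(w2c(s['position'])-.005*R[:,0]);sv=solve(T[1:]);print('T',(T*1000).round(1),[(round(t,3),(f*1000).round(1),round(l,1)) for t,f,l in sv])
# rod below tab, side depth
m=arm.camera_model('side');c=((cloud(m,d2)-O)@Rc)
k=(abs(c[...,0]-.0485)<.006)&(c[...,2]>.080)&(c[...,2]<.12)&(c[...,1]<-.01)&(c[...,1]>-.08)&(d2>0)
k[:,:235]=0;k[:,285:]=0
q=c[k];
if len(q)>10:
    A=np.polyfit(q[:,2],q[:,1],1);th=np.median([x[-2] for x in o]);P0=P(th)
    ln=np.arctan(A[0]);print('rod',len(q),'lean',np.degrees(ln).round(1),'axis y at z=75:',round((np.polyval(A,.075))*1000+4,1))
    print('foot from lid,lean',((P0+.186*np.array([-np.sin(ln),-np.cos(ln)]))*1000).round(1))
import sys
i=p2[180:240,225:305,::-1];cv2.imwrite(f'pics/f{sys.argv[1]}.png',cv2.resize(i,None,fx=8,fy=8,interpolation=cv2.INTER_NEAREST))
E
python3 foot.py 1
```

```text
t 12.07 case mm [ 49.5 -44.4 171.2] x [ 0.006  0.665 -0.747] y [1.    0.    0.008] lean 41.7 F [-1.4  2.  -1. ] gap 9.4 q [-0.45  0.51  1.57  0.62  1.49 -0.72]
lid [(8214, np.float64(0.996), np.float64(115.5)), (8967, np.float64(0.996), np.float64(115.6)), ('side', 2268, np.float64(0.994), np.float64(115.5))]
T [ 49.5 -47.7 175. ] [(0.996, array([-53.4,  76.9]), np.float64(18.1))]
rod 70 lean 18.8 axis y at z=75: -53.0
foot from lid,lean [-55.6  77.7]
```

View pics/f1.png

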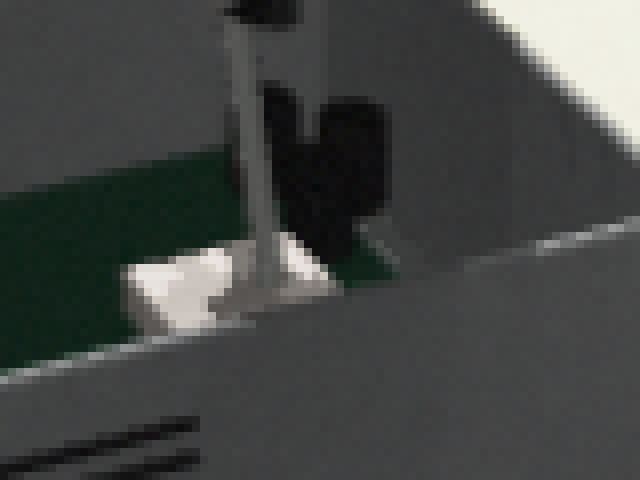

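Call:
arm_command(
  steps=[0, 0, 0, 0.8, 0, 2, -1, 0, 0, 0, 0.8, 0, 2, -1, 0, 0, 0, 0.8, 0, 2, -1, 0, 0, 0, 0.8, 0, 2, -1, 0, 0, 0, 0, 0, 0, -1],
)

```text
time_s: 12.8
position: [0.5757, 0.0606, 0.1645]
orientation: [0.621, 0.669, -0.274, 0.303]
ft_force: [-3.3, -2.2, -0.6]
finger_gap: 0.009
```

```bash
python3 foot.py 2
```

```text
t 12.8 case mm [ 49.5 -48.7 164.5] x [ 0.007  0.666 -0.746] y [1.    0.    0.009] lean 41.7 F [-3.5 -2.  -0.6] gap 9.0 q [-0.45  0.52  1.58  0.62  1.48 -0.73]
lid [(8211, np.float64(0.949), np.float64(115.4)), (8957, np.float64(0.949), np.float64(115.5)), ('side', 2265, np.float64(0.948), np.float64(115.5))]
T [ 49.5 -52.1 168.2] [(0.95, array([-54.9,  70. ]), np.float64(16.4))]
rod 68 lean 16.6 axis y at z=75: -53.6
foot from lid,lean [-55.6  70.1]
```

View pics/f2.png

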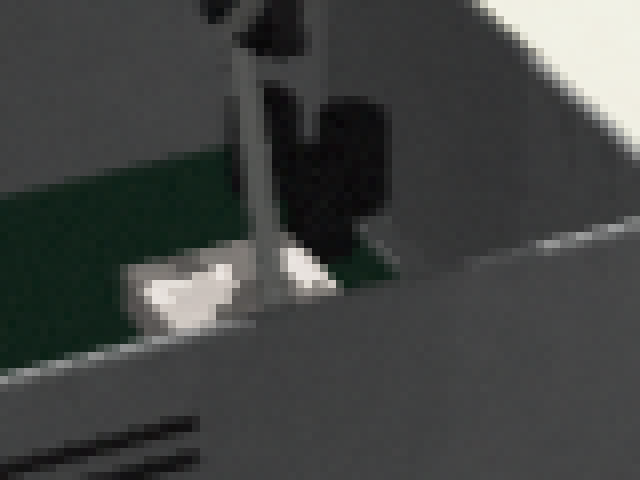

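```bash
python3 - <<'E'
from h import *
from bench import arm
p,d=arm.snapshot('wrist');cv2.imwrite('pics/w9.png',cv2.resize(p[240:400,200:360,::-1],None,fx=4,fy=4,interpolation=cv2.INTER_NEAREST))
E
```

```text
(no output)
```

View pics/w9.png

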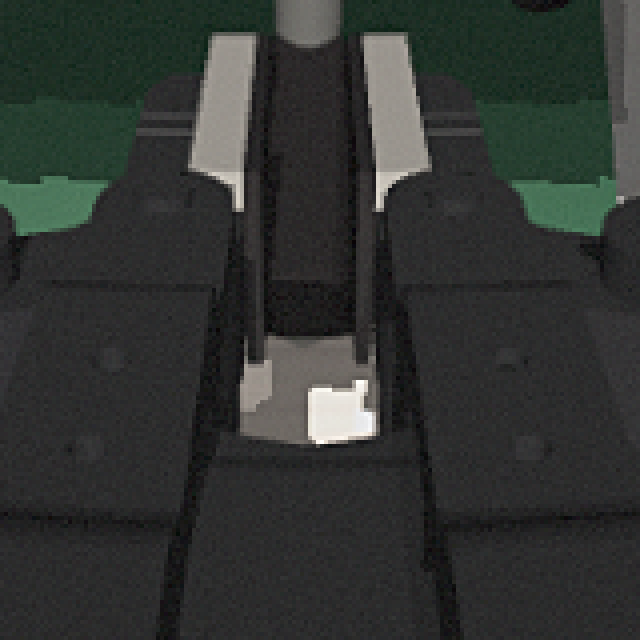

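Call:
arm_command(
  steps=[0, 0, 0, 1.6, 0, 1.1, -1, 0, 0, 0, 0.8, 0, 2, -1, 0, 0, 0, 0.8, 0, 2, -1, 0, 0, 0, 0, 0, 0, -1],
)

```text
time_s: 13.45
position: [0.5759, 0.0592, 0.1588]
orientation: [0.621, 0.669, -0.274, 0.303]
ft_force: [-3.2, -3.8, 0.3]
finger_gap: 0.0091
```

```bash
python3 foot.py 3
```

```text
t 13.45 case mm [ 49.6 -50.2 158.8] x [ 0.007  0.666 -0.746] y [1.    0.001 0.01 ] lean 41.8 F [-3.5 -3.5  0.3] gap 9.1 q [-0.46  0.53  1.58  0.62  1.47 -0.74]
lid [(8216, np.float64(0.918), np.float64(115.4)), (8968, np.float64(0.917), np.float64(115.4)), ('side', 2265, np.float64(0.918), np.float64(115.3))]
T [ 49.5 -53.5 162.5] [(0.918, array([-52.5,  64.3]), np.float64(14.2))]
rod 69 lean 14.0 axis y at z=75: -49.7
foot from lid,lean [-51.9  64.2]
```

Call:
arm_command(
  steps=[0, 0, 0, 0.8, 0, 2, -1, 0, 0, 0, 0.4, 0, 1, -1, 0, 0, 0, 0, 0, 0, -1],
)

```text
time_s: 13.92
position: [0.576, 0.0579, 0.1559]
orientation: [0.621, 0.669, -0.274, 0.303]
ft_force: [-2.6, -2.4, -0.1]
finger_gap: 0.0093
```

```bash
python3 foot.py 4
```

```text
t 13.93 case mm [ 49.6 -51.5 155.9] x [ 0.007  0.667 -0.745] y [1.    0.001 0.009] lean 41.8 F [-2.8 -2.2 -0.1] gap 9.3 q [-0.46  0.53  1.58  0.62  1.47 -0.75]
lid [(8226, np.float64(0.9), np.float64(115.3)), (8956, np.float64(0.899), np.float64(115.4)), ('side', 2264, np.float64(0.9), np.float64(115.2))]
T [ 49.5 -54.8 159.6] [(0.899, array([-52.4,  61.4]), np.float64(13.3))]
rod 68 lean 13.8 axis y at z=75: -48.6
foot from lid,lean [-53.6  61.8]
```

Call:
arm_command(
  steps=[0, 0, 0, 0.8, 0, 2, -1, 0, 0, 0, 0.8, 0, 2, -1, 0, 0, 0, 0, 0, 0, -1],
)

```text
time_s: 14.4
position: [0.5761, 0.0566, 0.1522]
orientation: [0.621, 0.67, -0.273, 0.302]
ft_force: [-3.7, -2.7, 0.8]
finger_gap: 0.0087
```

```bash
python3 foot.py 5
```

```text
t 14.4 case mm [ 49.6 -52.8 152.2] x [ 0.006  0.668 -0.744] y [1.    0.001 0.01 ] lean 41.9 F [-3.9 -2.4  0.8] gap 8.7 q [-0.46  0.54  1.58  0.62  1.47 -0.75]
lid [(8223, np.float64(0.878), np.float64(115.3)), (8966, np.float64(0.878), np.float64(115.4)), ('side', 2227, np.float64(0.879), np.float64(115.2))]
T [ 49.5 -56.1 155.9] [(0.877, array([-51.7,  57.7]), np.float64(12.2))]
rod 65 lean 11.2 axis y at z=75: -47.0
foot from lid,lean [-48.6  57.2]
```

Call:
arm_command(
  steps=[0, 0, 0, 0.7, 0, 2.1, -1, 0, 0, 0, 0.6, 0, 1.6, -1, 0, 0, 0, 0, 0, 0, -1],
)

```text
time_s: 14.88
position: [0.5762, 0.0551, 0.1488]
orientation: [0.621, 0.67, -0.273, 0.302]
ft_force: [-3.8, -1.4, -0.7]
finger_gap: 0.009
```

```bash
python3 foot.py 6
```

```text
t 14.88 case mm [ 49.5 -54.3 148.8] x [ 0.006  0.669 -0.744] y [1.    0.001 0.009] lean 42.0 F [-3.9 -1.1 -0.7] gap 9.0 q [-0.46  0.55  1.58  0.62  1.46 -0.76]
lid [(8217, np.float64(0.857), np.float64(115.3)), (8966, np.float64(0.857), np.float64(115.4)), ('side', 2156, np.float64(0.859), np.float64(114.9))]
T [ 49.5 -57.6 152.5] [(0.856, array([-51.7,  54.4]), np.float64(11.3))]
rod 67 lean 11.8 axis y at z=75: -47.0
foot from lid,lean [-53.1  54.9]
```

View pics/f6.png

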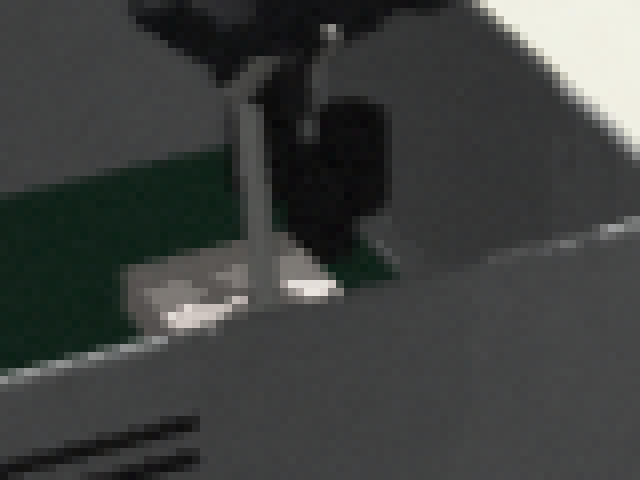

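Call:
arm_command(
  steps=[0, 0, 0, 0.8, 0, 1.8, -1, 0, 0, 0, 0.6, 0, 1.4, -1, 0, 0, 0, 0, 0, 0, -1],
)

```text
time_s: 15.35
position: [0.5763, 0.0537, 0.1456]
orientation: [0.621, 0.67, -0.273, 0.302]
ft_force: [-2.8, -1.5, -0.0]
finger_gap: 0.0088
```

```bash
python3 foot.py 7
```

```text
t 15.35 case mm [ 49.5 -55.7 145.6] x [ 0.006  0.669 -0.743] y [1.    0.001 0.009] lean 42.0 F [-2.9 -1.3 -0. ] gap 8.8 q [-0.47  0.55  1.59  0.62  1.46 -0.76]
lid [(8169, np.float64(0.838), np.float64(115.3)), (8935, np.float64(0.838), np.float64(115.3)), ('side', 2056, np.float64(0.839), np.float64(115.1))]
T [ 49.5 -59.  149.3] [(0.836, array([-51.7,  51.3]), np.float64(10.5))]
rod 61 lean 10.4 axis y at z=75: -47.0
foot from lid,lean [-51.2  51.5]
```

Call:
arm_command(
  steps=[0, 0, 0, 0.4, 0, 1, -1, 0, 0, 0, 0, 0, 0, -1],
)

```text
time_s: 15.7
position: [0.5763, 0.0532, 0.1445]
orientation: [0.621, 0.67, -0.273, 0.302]
ft_force: [-2.8, -0.9, -0.0]
finger_gap: 0.0091
```

```bash
python3 foot.py 8
```

```text
t 15.7 case mm [ 49.5 -56.2 144.5] x [ 0.006  0.669 -0.743] y [1.    0.001 0.009] lean 42.0 F [-2.8 -0.7 -0. ] gap 9.1 q [-0.47  0.55  1.59  0.62  1.46 -0.77]
lid [(8103, np.float64(0.831), np.float64(115.3)), (8915, np.float64(0.831), np.float64(115.3)), ('side', 2026, np.float64(0.832), np.float64(115.0))]
T [ 49.5 -59.5 148.2] [(0.829, array([-51.7,  50.2]), np.float64(10.2))]
rod 61 lean 10.2 axis y at z=75: -46.9
foot from lid,lean [-51.6  50.5]
```

Call:
arm_command(
  steps=[0, 0, 0, 0.4, 0, 1, -1, 0, 0, 0, 0, 0, 0, -1, 0, 0, 0, 0, 0, 0, -1],
)

```text
time_s: 16.18
position: [0.5764, 0.0531, 0.1442]
orientation: [0.621, 0.67, -0.272, 0.302]
ft_force: [-4.1, 0.2, 0.6]
finger_gap: 0.0091
```

```bash
python3 foot.py 9
```

```text
t 16.18 case mm [ 49.6 -56.3 144.2] x [ 0.006  0.67  -0.743] y [1.    0.002 0.01 ] lean 42.0 F [-4.1  0.5  0.6] gap 9.1 q [-0.47  0.55  1.59  0.62  1.46 -0.77]
lid [(8095, np.float64(0.829), np.float64(115.3)), (8923, np.float64(0.829), np.float64(115.3)), ('side', 2032, np.float64(0.831), np.float64(115.0))]
T [ 49.5 -59.6 147.9] [(0.828, array([-51.7,  50. ]), np.float64(10.1))]
rod 61 lean 8.6 axis y at z=75: -46.1
foot from lid,lean [-46.8  49.4]
```

Call:
arm_command(
  steps=[0, 0, 0, 0, 0, 0, -0.6, 0, 0, 0, 0, 0, 0, -0.2, 0, 0, 0, 0, 0, 0, 0.2, 0, 0, 0, 0, 0, 0, 0.3],
)

```text
time_s: 16.77
position: [0.5789, 0.0522, 0.1442]
orientation: [0.622, 0.668, -0.272, 0.304]
ft_force: [0.2, 0.3, -0.4]
finger_gap: 0.0552
```

```bash
python3 foot.py 10
```

```text
t 16.77 case mm [ 52.  -57.4 144.2] x [ 0.011  0.667 -0.745] y [ 1.    -0.001  0.015] lean 41.9 F [ 0.3  0.3 -0.4] gap 55.2 q [-0.47  0.55  1.58  0.62  1.46 -0.77]
lid [(7969, np.float64(0.806), np.float64(119.3)), (8855, np.float64(0.829), np.float64(115.3)), ('side', 2031, np.float64(0.831), np.float64(115.1))]
T [ 52.  -60.8 147.9] [(0.825, array([-53.8,  49.9]), np.float64(10.6))]
rod 60 lean 12.0 axis y at z=75: -47.5
foot from lid,lean [-57.6  51.4]
```

Lid holds at 0.83 with the fingers open. Retracting.

Call:
arm_command(
  steps=[0, 0, 0, -12, 0, 0, 0.3, 0, 0, 0, -20, 0, 0, 0.3, 0, 0, 0, -30, 0, 0, 0.3, 0, 0, 0, -40, 0, 0, 0.3, 0, 0, 0, -40, 0, 0, 0.3, 0, 0, 0, 0, 0, 0, 0.3, 0, 0, 0, 0, 0, 0, 0.3],
)

```text
time_s: 17.75
position: [0.5846, -0.0474, 0.2553]
orientation: [0.622, 0.668, -0.273, 0.305]
ft_force: [-0.1, -0.3, -0.2]
finger_gap: 0.0556
```

```bash
python3 rod.py 11; python3 foot.py 11
```

```text
t 17.75 case mm [  49.8 -157.1  255.3] x [ 0.012  0.666 -0.746] y [ 1.    -0.001  0.015] lean 41.8 F [-0.1 -0.3 -0.2] gap 55.6 q [-0.6   0.5   1.36  0.56  1.75 -0.72]
t 17.85 case mm [  49.8 -156.7  255.1] x [ 0.011  0.666 -0.746] y [ 1.    -0.001  0.014] lean 41.8 F [-0.4  0.5 -0.3] gap 55.5 q [-0.6   0.5   1.36  0.56  1.75 -0.72]
lid [(1276, np.float64(0.892), np.float64(98.6)), (1001, np.float64(0.903), np.float64(95.8)), ('side', 2024, np.float64(0.83), np.float64(115.2))]
T [  49.8 -160.   258.8] []
rod 64 lean 11.6 axis y at z=75: -47.3
foot from lid,lean [-48.   59.3]
```

View pics/side11c.png

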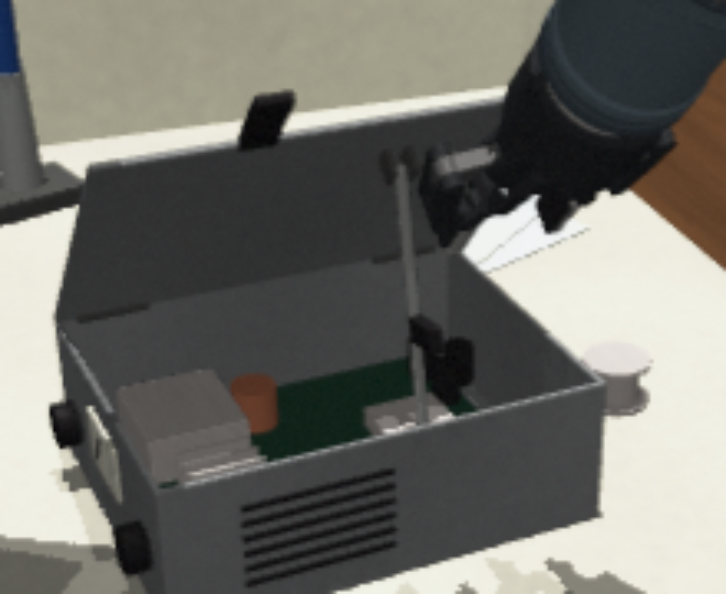

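View pics/wrist11.png

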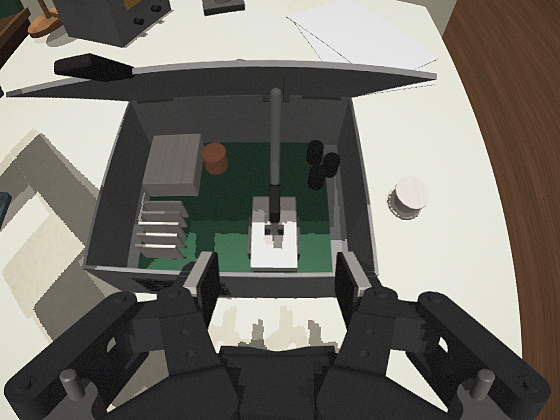

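Call:
arm_command(
  steps=[0, 0, 0, -20, 0, 0, 0.3, 0, 0, 0, 0, 0, 0, 0.3, 0, 0, 0, 0, 0, 0, 0.3, 0, 0, 0, 0, 0, 0, 0.3, 0, 0, 0, 0, 0, 0, 0.3, 0, 0, 0, 0, 0, 0, 0.3],
)

```text
time_s: 18.7
position: [0.5839, -0.0561, 0.2667]
orientation: [0.62, 0.671, -0.272, 0.301]
ft_force: [0.0, -0.0, 0.4]
finger_gap: 0.0557
```

```bash
python3 foot.py 12 | sed -n 2p; python3 - <<'E'
from bench import arm
print(arm.finish_job())
E
```

```text
lid [(608, np.float64(0.826), np.float64(119.4)), (344, np.float64(-0.396), np.float64(-453.9)), ('side', 2031, np.float64(0.831), np.float64(115.0))]
the job is handed in; nothing more can be done
None
```

The cover stands open on its rod, with the foot down in the plate's hole, and I handed the job in at about 19 s of the allowed 72 s. I lifted the cover to about 1.2 rad by its tab, let go, and took the rod's finger tab while the cover sank. I then swung the rod to the hole, which I measured about 20 mm to the right of the bracket's origin, and lowered the foot in small steps until it stopped.

**Last checks:**
- **Cover:** the side camera's depth image gave 0.83 to 0.831 rad over the last 2 s after I let go, so it is holding still. That is inside the 0.79 to 0.87 rad expected with the foot home.
- **Foot:** at the end of lowering, my rod geometry put its centre about 9 to 10 mm below the plate's face. Fully home is 9 mm.
- **Forces:** the wrist force stayed within a few newtons while the foot went in, and was about 0 after I backed away. I could not measure the force between rod and plate directly.
- **Bystanders:** I kept the arm clear of the screwdriver, reel and meter, but did not measure their positions again at the end.

**Readings that disagreed:**
- **Wrist camera:** after I backed away, its cover-angle readings were unusable, because the cover no longer filled the part of the picture I was fitting. I relied on the side camera instead.
- **Rod lean:** the side-camera lean estimate scattered by a couple of degrees. One foot height from it came out near the plate's face, because it took in those bad wrist angles, so I disregarded it.

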